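# Dip the lens brush, park it and cover the rinse pot

### The arm

A 6-joint arm with a two-finger parallel gripper is mounted at the origin on the work surface. World frame = base frame: x ahead of the robot, y to its left, z up, the work surface at z = 0. Lengths are in mm, angles in rad, forces in N, time in s.
With the tool pointing down it reaches from about 300 to 775 mm from the base axis. Payload 14.6 kg.
Tool frame: the origin (TCP) lies between the finger pads; the fingertips stand 22 mm ahead of it and the grasp point (between the pads) lies 3 mm ahead of it (manip.tcp_to_tips is the distance from the TCP to the fingertips, in mm); y points along the fingers, z is the direction in which the jaws open and shut, and the axes are right-handed (so a half turn about y gives the same grasp; the last joint's range is limited). The gripper opens to 94 mm and grips with 3 to 60 N. Pads are 16 mm wide; open, the fingers measure 119 mm over their backs; the gripper's body (75 mm by 177 mm) begins 78 mm behind the grasp point.
Start: joints at [-1.237, 0.3, 1.521, -0, 1.321, -0.067], TCP at [214.578, -506.405, 227.446] pointing down, gripper open.
Joint ranges: [-3.03, 3.03], [-0.79, 2.21], [0.23, 2.52], [-1.04, 4.18], [0, 3.07], [-2.55, 2.55]. Speed limits (rad/s): [2.22, 2.22, 2.57, 3.14, 3.14, 3.14].

### API

Orientations are given as [roll, pitch, yaw] about the fixed x, y, z axes, in that order (R = Rz(yaw) Ry(pitch) Rx(roll)).
In Python, from cell import manip gives the robot as it stands.
- The arm moves only by the shell command python3 -m jog 'ROWS' [OPENING] [FORCE]. ROWS is JSON, one flat list of numbers, 6 for each row, row after row: the shift along the tool's x, y, z in mm, then the turn, a rotation vector about the tool's x, y, z in degrees. A call has 1 to 10 rows; each row is the pose to reach, as a shift and turn from the pose commanded when the call began, along the tool's axes at that moment; what a row does not reach only later rows make up. A row lasts 1/12 s, in which the tool goes at most 41.7 mm and 7.16 degrees, less where a joint would pass 70% of its speed; a pose out of reach is approached as far as the arm can. A call with a gripper value outside its range is refused whole. OPENING is the finger opening in mm, from 0 to 94, set as the call begins (- or left out, the last holds). The fingers move at their own pace and stop on an object; FORCE is the grip in N (left out, the last holds). Time passes only in rows, so rows that repeat a pose let the fingers close. It gives the time, the measured TCP pose, the force and the opening at its end, in the units of the state.
- manip.read_state(): the state, without advancing time (a new reading comes with each control period).
- manip.camera(name): name is "scene" or "side" or "wrist"; returns a dict with "img" (400x640x3 uint8, red, green, blue), "intrinsics" (3x3 intrinsics, pixels), "k1" (the pictures are not rectified: a ray, as slopes to the right and down, at radius r is drawn at 1 + k1 r^2 times it, then the intrinsics apply), "origin" and "orientation" of the camera in the world. Camera axes: x right, y down, z forward; pixel columns grow to the right and rows downward; lengths in mm; the calibration is good to about 2 mm. A picture is of the moment at which its call begins. There is no depth.
- manip.sign_off(): hands the job in, once; it reports no verdict.
Trained networks look in a picture, given as the dict that the camera call returned (one of the last four; its "shot" number tells which), for a name from the list of things; names that differ only in an ending like _2 or _b are one class to them, and where a whole thing is asked for, a point or a joint stands for the part that bears it (a point fixed in the world has none). Each returns a list of dicts, best first, with "score" (0 to 1); they miss things now and then, are a little off and sometimes report something else, mostly with a low value. They report only what shows in the picture. A call takes as long as a camera call.
- manip.masks_of(thing, picture): "pixels" (400x640 bool, what is visible of it) and "xy" ([column, row] in pixels, amid what is visible of it).
- manip.tip_of(thing, picture): "xy" ([column, row] in pixels: a listed point, or the origin of a listed thing).
The state is a dict: "clock": time; "joints": joint angles; "qd": joint speeds; "effort": joint torques, N m; "eef_pos": TCP position; "eef_rot": TCP orientation; "wrist_force": force on the tool from outside, world axes, zero at the start; "moment": the same for the moment, N m; "finger_gap": finger opening in mm.
Only numpy, scipy, OpenCV 4.12 (cv2) and the standard library are available. Lean on these libraries where they do the work, as an engineer would, in place of code of your own. Each camera call takes 0.05 s, during which the arm holds its last target.

### The job

Pick up the blue-handled lens brush and, still holding it, dip its bristle tip well inside the steel rinse pot, a centimetre or two below its rim, for a moment, without bumping the pot. Then lay the brush handle in the two notches of the green brush rest, with the middle of the handle about midway between the notches (either way round), and only after that set the red lid on the steel pot so that it is seated flat. Set things down gently, do not drop them, keep the pot where it stands and leave everything else alone.

Things in the scene. Friction and masses are not known exactly. Their poses are not given: they have to be found in the camera images.
- brush: lens brush lying flat, 180 mm long: blue handle 120 x 16 (y) x 18 (z) mm, then a steel ferrule 28 mm wide and black bristles 30 mm wide and 12 mm thick. Origin: underside of the handle, midway along the handle; x points along the brush to the bristles, z up. 70 g, centre of mass about 15 mm from the origin towards the bristles
- brush_mid (a point): centre of the brush's handle, 9 mm above its underside
- brush_tip (a point): end of the bristles, 120 mm along x from brush_mid, at the same height
- pot: open round steel rinse pot, straight walls, outer diameter 90 mm, height 60 mm, wall 4 mm, floor 5 mm thick, loose, about 0.45 kg. Origin: centre of its underside
- pot_rim (a point): centre of the steel pot's mouth, 60 mm above its underside; the mouth is 82 mm wide
- lid: red round lid of the steel pot, lying on the table with its knob up: grey plug below, diameter 72 mm and 10 mm deep, that drops into the pot's mouth; red disc diameter 100 mm, from 10 to 16 mm above the origin; upright black knob, diameter 24 mm, from 16 to 50 mm. Origin: centre of the plug's underside (50 mm above the pot's underside when seated); z up along the knob
- rest: green brush rest, fixed to the table (its place varies): base 100 x 80 x 8 mm with two upright notched walls 8 mm thick across its x axis, at x = -35 and +35 mm (62 mm free between them). Origin: centre of its underside. The notches are in line along x, floor 45 mm above the table and 23 mm wide there, flaring to about 40 mm at the top, which is 68 mm above the table
- rest_seat (a point): midway between the two notches, 54 mm above the table: where the centre of the brush handle comes to lie
- cup: bystander: white ceramic cup, 84 mm across the rim, 60 mm high; not to be used. Origin: centre of its underside
- dust_brush: bystander: brush with a wooden handle, 180 mm long, grey bristles; not to be used. Origin: under its middle
- mouse: bystander: black computer mouse, 105 x 58 x 32 mm. Origin: centre of its underside
- tape: bystander: roll of tan tape lying flat, diameter 90 mm, 19 mm high. Origin: centre of its underside
- slide_box: bystander: green box with white top, 70 x 100 x 32 mm. Origin: centre of its underside
- oil: bystander: small amber bottle, diameter 38 mm, 85 mm high. Origin: centre of its underside
- canister: bystander: white canister with a black band, diameter 98 mm, 185 mm high. Origin: centre of its underside

How it is judged:
By the outcome, as a careful person would: the job done as asked, in the order asked, and still so for the second after the job is handed in, with the robot touching nothing.
It also fails if it takes over 61 s, if anything falls off the work surface, if the arm or the gripper's body presses on something with over 40 N, if the wrist force passes 120 N, or if a joint passes its speed limit or range.

## Working session

There is one attempt and no reset: what is moved stays moved. The work goes in short steps, Python scripts to look and compute and a shell command to move; the robot and the scene stay as the last step left them, time stands still between calls to the robot, and variables do not carry over. Pictures are saved under pics/ and viewed, and the job is handed in when it is done.

```bash
ls; mkdir -p pics
python3 - <<'E'
from cell import manip
import cv2,numpy as np
print(manip.read_state())
for n in("scene","side","wrist"):
    c=manip.camera(n); cv2.imwrite(f"pics/{n}0.png",c["img"][:,:,::-1]); print(n,c["intrinsics"],c["k1"],c["origin"],c["orientation"],c["shot"])
E
```

```text
pics
{'clock': 0.0, 'joints': array([-1.23658386e+00,  3.00522875e-01,  1.52156508e+00, -1.97777144e-06,
        1.32068244e+00, -6.66127673e-02]), 'qd': array([-1.15927903e-04,  3.48776156e-04, -7.63602088e-04, -7.00676826e-05,
       -2.08140276e-03, -1.16823226e-03]), 'effort': array([ 6.69835972e-04, -5.31808412e+01, -3.52730656e+01,  7.08561670e-02,
        2.44786829e-02, -1.12387474e-04]), 'eef_pos': array([ 214.51392264, -506.19603891,  226.86467697]), 'eef_rot': array([-1.57197159e+00,  7.64837595e-05, -2.74076697e+00]), 'wrist_force': array([-0.48369854, -0.634988  ,  0.22118393]), 'moment': array([-0.01649195, -0.08657098, -0.02649114]), 'finger_gap': 94.13676952331097}
scene [[398.32216616   0.         314.70618259]
 [  0.         398.32216616 191.49301797]
 [  0.           0.           1.        ]] 0.015127856133244983 [1424.41689324 -197.76463533  860.24997714] [-2.28527953 -0.01723082  1.28075899] 1
side [[456.76795506   0.         314.28211699]
 [  0.         456.76795506 203.83983768]
 [  0.           0.           1.        ]] 0.035721381728852086 [ 16.74516614 626.46558246 937.57546286] [-2.42379648 -0.01267377 -2.3286012 ] 2
wrist [[281.18071021   0.         318.27378539]
 [  0.         281.18071021 196.61286808]
 [  0.           0.           1.        ]] -0.004236308698840686 [ 281.55844787 -477.07483279  383.67853471] [ 2.88767658e+00  1.61452506e-03 -1.17058155e+00] 3
```

View pics/scene0.png

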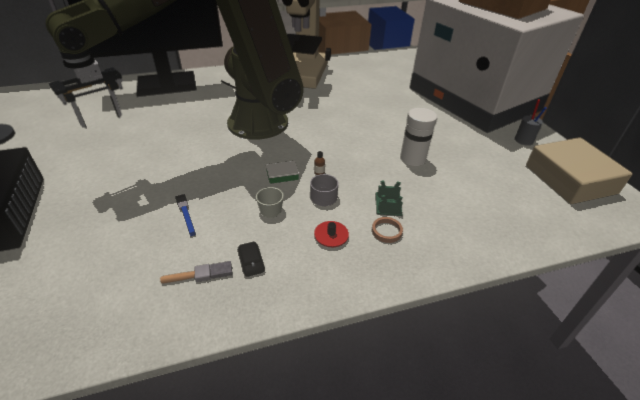

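View pics/side0.png

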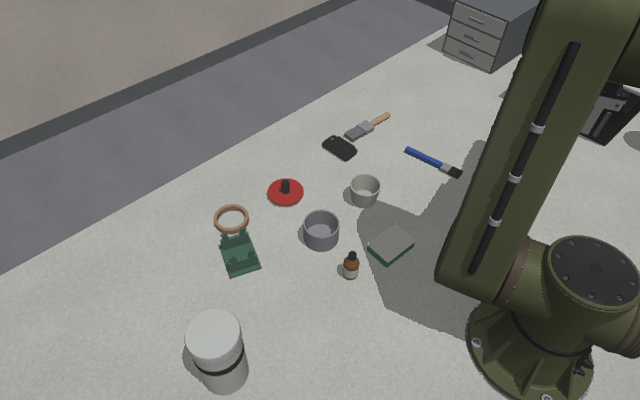

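View pics/wrist0.png

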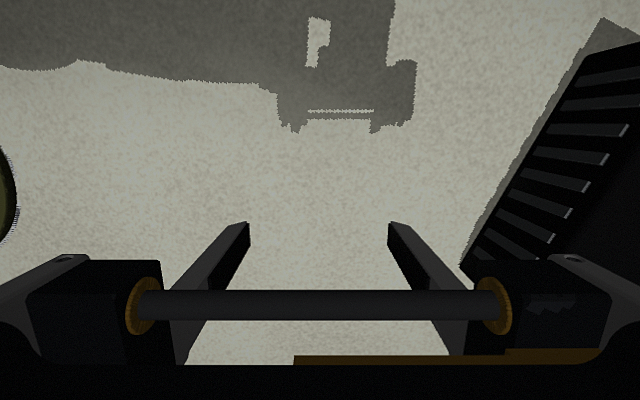

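The scene view shows the brush at (187,215) with bristles at (181,199), the pot at (324,190), the lid at (332,234), the rest at (389,200) with the tape just below it, and the cup at (270,203). The side view shows the brush at (433,161), the pot at (321,232), the lid at (286,190) and the rest at (240,253). Next I'll triangulate.

```bash
cat > h.py <<'E'
from cell import manip
import cv2,numpy as np
from scipy.spatial.transform import Rotation as R
def ray(c,uv):
    K=np.array(c["intrinsics"]);d=np.array([c["k1"],0,0,0,0.])
    # drawn = (1+k1 r^2) * slope : standard radial
    p=cv2.undistortPoints(np.array([[uv]],float),K,d)[0,0]
    M=R.from_euler("xyz",c["orientation"]).as_matrix()
    v=M@np.array([p[0],p[1],1]);return np.array(c["origin"]),v/np.linalg.norm(v)
def tri(rays):
    A=np.zeros((3,3));b=np.zeros(3)
    for o,v in rays:
        P=np.eye(3)-np.outer(v,v);A+=P;b+=P@o
    x=np.linalg.solve(A,b)
    return x,[float(np.linalg.norm((np.eye(3)-np.outer(v,v))@(x-o))) for o,v in rays]
def atz(c,uv,z):
    o,v=ray(c,uv);return o+v*(z-o[2])/v[2]
def proj(c,X):
    M=R.from_euler("xyz",c["orientation"]).as_matrix()
    p=M.T@(np.array(X,float)-c["origin"]);
    return cv2.projectPoints(p.reshape(1,1,3),np.zeros(3),np.zeros(3),np.array(c["intrinsics"]),np.array([c["k1"],0,0,0,0.]))[0][0,0]
def save(c,n): cv2.imwrite(f"pics/{n}.png",c["img"][:,:,::-1])
E
python3 - <<'E'
from h import *
np.set_printoptions(precision=1,suppress=True)
S=manip.camera("scene");D=manip.camera("side")
for t in ["brush","brush_mid","brush_tip","pot","pot_rim","lid","rest","rest_seat","cup","tape","oil","slide_box","canister","mouse","dust_brush"]:
    a=manip.tip_of(t,S);b=manip.tip_of(t,D)
    if a and b:
        x,e=tri([ray(S,a[0]["xy"]),ray(D,b[0]["xy"])]);print(t,a[0]["score"],b[0]["score"],a[0]["xy"],b[0]["xy"],x,np.array(e))
    else: print(t,a,b)
print(manip.read_state()["clock"])
E
```

```text
brush 0.86 0.58 [190.5, 220.2] [422.5, 158.0] [ 511.7 -298.9    7.5] [1.1 1.1]
brush_mid 0.7 0.94 [186.4, 221.3] [421.3, 157.0] [ 516.8 -307.     6.5] [3.8 3.8]
brush_tip 0.54 0.97 [181.7, 198.7] [461.5, 179.1] [ 388.  -322.6   -6.5] [2.4 2.4]
pot 0.66 0.8 [323.2, 196.4] [317.6, 236.4] [514.2 122.2   2.2] [4.2 4.2]
pot_rim 0.68 0.67 [411.5, 158.7] [320.2, 223.7] [512.2 281.5 166.2] [113.2 113.2]
lid 0.57 0.91 [331.0, 236.9] [281.4, 193.3] [689.7  91.7   2.4] [5.4 5.4]
rest 0.56 0.75 [384.2, 202.9] [241.7, 260.2] [590.3 305.7  -3.6] [5.6 5.6]
rest_seat 0.76 0.84 [391.4, 189.5] [238.0, 244.7] [596.5 311.5  58.3] [0.7 0.7]
cup 0.64 0.82 [270.7, 208.4] [362.9, 199.5] [522.4 -54.7   1.9] [2. 2.]
tape 0.79 0.92 [387.7, 230.2] [231.0, 221.2] [706.3 258.1   2.1] [0. 0.]
oil 0.79 0.55 [319.9, 169.8] [369.4, 127.2] [572.2  11.1 225.5] [77.8 77.8]
slide_box 0.73 0.66 [390.5, 191.5] [395.1, 250.1] [439.  204.5  54.9] [181. 181.]
canister 0.64 0.75 [415.5, 158.2] [390.4, 247.7] [416.9 278.4 160.3] [186.6 186.6]
mouse 0.92 0.68 [250.7, 259.4] [336.5, 151.5] [ 708.7 -145.4    0.5] [6.3 6.3]
dust_brush 0.97 0.93 [198.1, 273.8] [370.4, 127.3] [ 714.9 -293.3    3.5] [2.3 2.3]
1.75
```

Run:
```python
import cv2
a=cv2.imread("pics/scene0.png");b=cv2.imread("pics/side0.png")
x=cv2.resize(a[130:250,240:440],(800,480),interpolation=cv2.INTER_CUBIC);cv2.imwrite("pics/z1.png",x)
x=cv2.resize(b[180:380,180:420],(720,600),interpolation=cv2.INTER_CUBIC);cv2.imwrite("pics/z2.png",x)
```

```text
(no output)
```

View pics/z1.png

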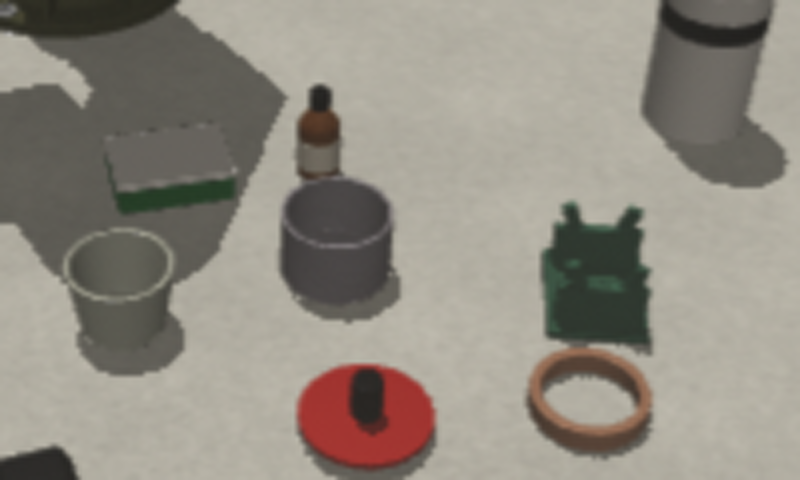

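View pics/z2.png

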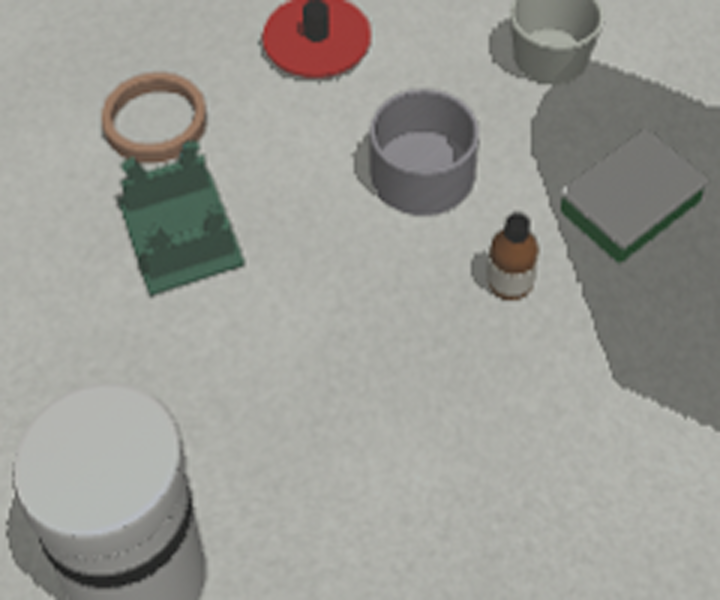

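```bash
cat >> h.py <<'E'
def delta(pos,yaw_deg,tilt_deg=0,st=None):
    """tool-frame shift (mm) & rotvec (deg) from measured pose to target: tool down, yaw, then tilt about tool z"""
    st=st or manip.read_state()
    R0=R.from_euler("xyz",st["eef_rot"]);
    R1=R.from_euler("z",yaw_deg,degrees=True)*R.from_euler("x",-90,degrees=True)*R.from_euler("z",tilt_deg,degrees=True)
    d=R0.inv().apply(np.array(pos,float)-st["eef_pos"]);w=(R0.inv()*R1).as_rotvec(degrees=True)
    return np.round(d,1),np.round(w,2)
E
python3 - <<'E'
from h import *
print(delta([500,-305,220],-173.0))
E
```

```text
(array([-341.4,    7.5,  -74.1]), array([ 0.  , 15.96,  0.  ]))
```

```bash
python3 -m jog '[-20,0,-4,0,1,0, -60,1,-13,0,3,0, -101,2,-22,0,5,0, -142,3,-31,0,7,0, -183,4,-40,0,9,0, -224,5,-49,0,11,0, -265,6,-57,0,13,0, -305,7,-66,0,15,0, -330,7.5,-72,0,16,0, -341.4,7.5,-74.1,0,16,0]'
python3 - <<'E'
from h import *
c=manip.camera("wrist");save(c,"w1")
S=manip.camera("scene");D=manip.camera("side")
for t in ["brush_mid","brush_tip"]:
    P=manip.tip_of(t,c);print(t,P[:2], [atz(c,p["xy"],9) for p in P[:1]])
print(manip.read_state()["eef_pos"],c["origin"],c["orientation"])
m=manip.masks_of("brush",c)
if m:
  np.save("m.npy",m[0]["pixels"]);print(m[0]["score"],m[0]["xy"],m[0]["pixels"].sum())
E
```

```text
clock: 2.58
eef_pos: [502.3, -302.5, 219.6]
eef_rot: [-1.571, 0.0, -3.018]
wrist_force: [-1.2, -0.2, 0.0]
finger_gap: 94.1
brush_mid [{'xy': [319.2, 172.0], 'score': 0.86}] [array([ 513.22865636, -301.11944973,    9.        ])]
brush_tip [{'xy': [323.5, 255.4], 'score': 0.83}] [array([ 394.63534735, -322.06533033,    9.        ])]
[ 498.9609365  -306.05396243  219.99577146] [ 574.51479777 -292.70754551  376.34350153] [ 2.88745769e+00  1.06943947e-03 -1.44780330e+00]
0.97 [322.7, 203.7] 1920
```

View pics/w1.png

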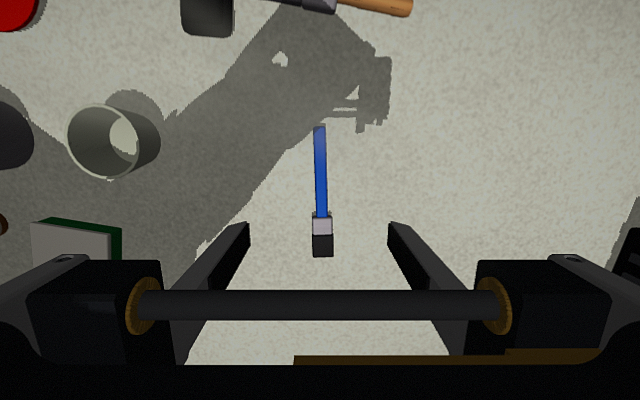

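```bash
cat > bf.py <<'E'
from h import *
np.set_printoptions(precision=1,suppress=True)
W=manip.camera("wrist");S=manip.camera("scene");D=manip.camera("side")
def blue(c):
    i=c["img"].astype(int);m=(i[:,:,2]>i[:,:,0]+30)&(i[:,:,2]>i[:,:,1]+25)
    n,l,s,_=cv2.connectedComponentsWithStats(m.astype(np.uint8));return l
for c,n,seed in((W,"w",(319,172)),):
    m=blue(c);lab=m[seed[1],seed[0]];ys,xs=np.where(m==lab);print(n,len(xs),xs.min(),xs.max(),ys.min(),ys.max())
    P=np.array([atz(c,(x,y),14)[:2] for x,y in zip(xs,ys)])
    ctr,sz,ang=cv2.minAreaRect(P.astype(np.float32));print("rect",ctr,sz,ang)
    vx=cv2.fitLine(P.astype(np.float32),cv2.DIST_L2,0,.01,.01).ravel();print(vx,np.degrees(np.arctan2(vx[1],vx[0])))
for t in("brush_mid","brush_tip"):
    q=[]
    for c in(W,S,D):
        a=manip.tip_of(t,c)
        if a:q.append(ray(c,a[0]["xy"]))
    x,e=tri(q);print(t,x,np.array(e))
print(manip.read_state()["clock"])
E
python3 bf.py
```

```text
w 1000 311 325 125 214
rect (511.09429931640625, -302.8321533203125) (117.01005554199219, 15.4844970703125) 9.015172958374023
[   1.     0.1  511.  -303.2] 8.40115
brush_mid [ 511.5 -301.8   11.7] [1.6 1.7 1.4]
brush_tip [ 392.9 -327.1    4.1] [4.3 4.3]
3.3333
```

Run:
```python
from h import *
print(manip.read_state()["eef_rot"]);print(delta([506.4,-303.4,25],-171.5))
```

```text
[-1.57078986e+00 -8.07159361e-06 -3.02018742e+00]
(array([ -6.7, 195. ,  -0.9]), array([-0.  , -1.54,  0.  ]))
```

```bash
python3 -m jog '[-1,15,0,0,-0.5,0, -3,40,0,0,-1,0, -5,70,-0.5,0,-1.5,0, -6.7,100,-0.9,0,-1.5,0, -6.7,130,-0.9,0,-1.5,0, -6.7,155,-0.9,0,-1.5,0, -6.7,172,-0.9,0,-1.5,0, -6.7,184,-0.9,0,-1.5,0, -6.7,191,-0.9,0,-1.5,0, -6.7,195,-0.9,0,-1.5,0]' 50
python3 -m jog '[0,0,0,0,0,0, 0,0,0,0,0,0, 0,0,0,0,0,0]'
python3 - <<'E'
from h import *
c=manip.camera("wrist");save(c,"w2")
E
```

```text
clock: 4.17
eef_pos: [506.6, -303.3, 24.5]
eef_rot: [-1.571, -0.0, -2.994]
wrist_force: [0.5, 0.4, 0.1]
finger_gap: 49.8
clock: 4.42
eef_pos: [507.0, -303.6, 26.0]
eef_rot: [-1.57, 0.001, -2.994]
wrist_force: [0.6, -0.1, -0.6]
finger_gap: 49.8
```

View pics/w2.png

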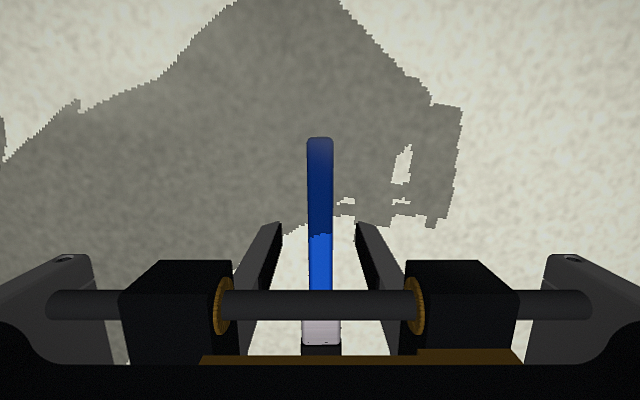

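The handle (columns 307–333) sits centred between the fingers and aligned with them. Closing now.

```bash
python3 -m jog '[0,0,0,0,0,0, 0,0,0,0,0,0, 0,0,0,0,0,0, 0,0,0,0,0,0, 0,0,0,0,0,0, 0,0,0,0,0,0]' 8 30
python3 -m jog '[0,-3,0,0,0,0, 0,-12,0,0,0,0, 0,-30,0,0,0,0, 0,-60,0,0,0,0, 0,-95,0,0,0,0, 0,-130,0,0,0,0, 0,-165,0,0,0,0, 0,-190,0,0,0,0, 0,-200,0,0,0,0, 0,-200,0,0,0,0]'
python3 - <<'E'
from h import *
c=manip.camera("wrist");save(c,"w3")
print(manip.read_state()["eef_pos"],manip.read_state()["joints"])
np.set_printoptions(precision=1,suppress=True)
D=manip.camera("side");S=manip.camera("scene");save(S,"s3")
for n,k in(("rest",["rest","rest_seat"]),("pot",["pot","pot_rim"]),("lid",["lid"]),("oil",["oil"]),("canister",["canister"]),("slide_box",["slide_box"])):
  for t in k:
    p=[]
    for cc in(S,D):
        a=manip.tip_of(t,cc);p.append([(q["xy"],q["score"]) for q in a[:3]])
    print(t,p)
E
```

```text
clock: 4.97
eef_pos: [506.6, -303.3, 25.0]
eef_rot: [-1.571, 0.0, -2.994]
wrist_force: [-0.4, 0.2, 0.6]
finger_gap: 15.8
clock: 5.8
eef_pos: [507.1, -303.6, 227.6]
eef_rot: [-1.568, 0.003, -2.994]
wrist_force: [-0.8, -0.1, -1.5]
finger_gap: 15.8
[ 506.52939449 -303.25937488  225.08241002] [-6.01507261e-01  3.91537904e-01  1.40395743e+00  2.23666293e-05
  1.34521692e+00  8.21566586e-01]
rest [[([385.4, 202.4], 0.93)], [([240.4, 258.7], 0.82), ([436.7, 100.9], 0.21)]]
rest_seat [[([391.1, 191.8], 0.91), ([385.1, 203.6], 0.74)], [([236.2, 243.6], 0.76)]]
pot [[([323.3, 198.1], 0.94)], [([322.6, 236.4], 0.73), ([234.7, 243.4], 0.41)]]
pot_rim [[([323.5, 181.3], 0.93)], [([322.1, 223.4], 0.57)]]
lid [[([332.3, 236.1], 0.97), ([250.9, 261.1], 0.47), ([267.4, 210.1], 0.37)], [([335.6, 150.2], 0.72), ([286.2, 191.3], 0.68)]]
oil [[([319.3, 172.8], 0.62), ([322.8, 179.7], 0.17)], [([350.3, 274.3], 0.92), ([234.6, 242.1], 0.58)]]
canister [[], [([226.3, 371.8], 0.79)]]
slide_box [[([282.9, 173.0], 0.81)], [([390.0, 248.6], 0.74), ([369.6, 129.5], 0.55)]]
```

View pics/w3.png

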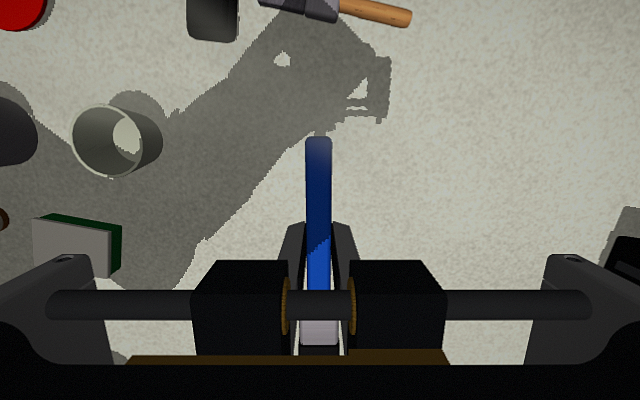

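View pics/s3.png

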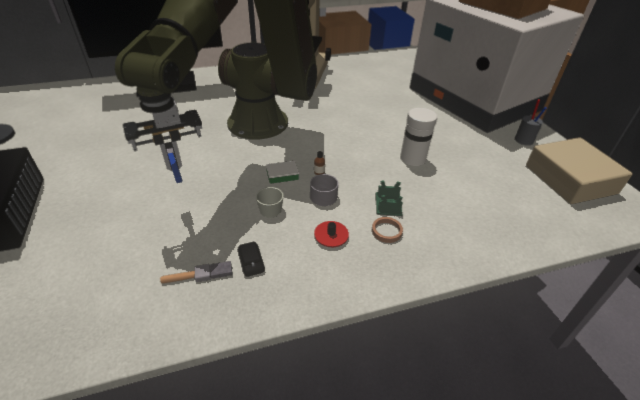

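The brush is held (gap 15.8 mm) and still aligned with the fingers. Next I'll move to hover between the pot and the rest and measure both.

Run:
```python
from h import *
print(delta([600,210,235],-166))
```

```text
(array([-168.,  -10., -494.]), array([-0.01, -5.54, -0.  ]))
```

```bash
python3 -m jog '[-5,0,-15,0,0,0, -15,-2,-45,0,-0.5,0, -28,-4,-82,0,-1,0, -41,-6,-120,0,-1.5,0, -54,-7,-158,0,-2,0, -67,-8,-196,0,-2.5,0, -80,-9,-234,0,-3,0, -93,-10,-272,0,-3.5,0, -106,-10,-310,0,-4,0, -118,-10,-347,0,-4.5,0]'
python3 -m jog '[-13,0,-38,0,-0.2,0, -25,0,-74,0,-0.4,0, -36,0,-106,0,-0.6,0, -43,0,-128,0,-0.8,0, -48,0,-141,0,-1,0, -50,0,-147,0,-1,0, -50,0,-147,0,-1,0]'
cat > look.py <<'E'
from h import *
import sys
np.set_printoptions(precision=1,suppress=True)
W=manip.camera("wrist");S=manip.camera("scene");D=manip.camera("side");save(W,sys.argv[1])
print(manip.read_state()["eef_pos"],manip.read_state()["joints"])
for t in sys.argv[2:]:
    q=[];u=[]
    for c in(W,S,D):
        a=manip.tip_of(t,c)
        if a:q.append(ray(c,a[0]["xy"]));u.append((a[0]["xy"],a[0]["score"]))
    x,e=tri(q);print(t,u,x,np.array(e))
E
python3 look.py w4 rest rest_seat pot pot_rim lid
```

```text
clock: 7.58
eef_pos: [571.9, 60.2, 235.2]
eef_rot: [-1.571, 0.0, -2.914]
wrist_force: [0.8, -0.6, -0.9]
finger_gap: 15.8
clock: 8.17
eef_pos: [587.7, 212.5, 234.8]
eef_rot: [-1.571, -0.0, -2.897]
wrist_force: [0.1, -0.5, -0.7]
finger_gap: 15.5
[588.  210.5 235.1] [ 0.3  0.5  1.3 -0.   1.4  1.6]
rest [([249.5, 150.8], 0.86), ([385.4, 204.1], 0.65), ([240.7, 260.2], 0.79)] [595.8 310.2  -5.2] [6.5 7.8 1.5]
rest_seat [([242.5, 155.4], 0.77), ([389.2, 187.7], 0.68), ([235.8, 246.5], 0.7)] [596.1 311.3  58.5] [5.6 7.6 6.3]
pot [([360.8, 238.8], 0.66), ([322.8, 197.8], 0.62)] [504.1 123.1 -13.5] [3.2 3.2]
pot_rim [([369.2, 257.9], 0.94), ([324.6, 177.8], 0.57), ([320.3, 221.8], 0.75)] [508.8 126.2  69.7] [6.8 6.5 1.2]
lid [([423.3, 133.8], 0.56), ([329.5, 237.8], 0.56), ([282.1, 194.1], 0.79)] [684.9  89.2  -2.3] [5.  5.5 8.5]
```

View pics/w4.png

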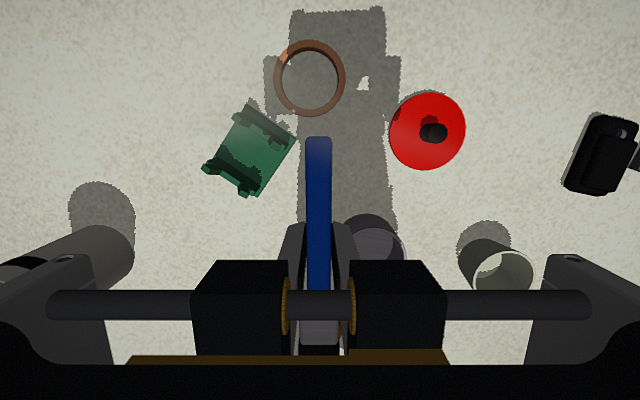

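The wrist view shows the rest at (250,150), turned about 30°, the lid at (428,131), and the pot partly hidden by the fingers at (375,245). I'll fit silhouettes to refine the positions.

```bash
cat > fit.py <<'E'
from h import *
import sys
from scipy.optimize import minimize
np.set_printoptions(precision=1,suppress=True)
W=manip.camera("wrist");S=manip.camera("scene");D=manip.camera("side");save(S,"s4");save(D,"d4")
def hull(c,pts,im,sc=4):
    p=np.array([proj(c,x) for x in pts],np.float32)*sc
    cv2.fillConvexPoly(im,cv2.convexHull(np.round(p).astype(np.int32)),255)
def box(x0,x1,y0,y1,z0,z1): return [(x,y,z) for x in(x0,x1) for y in(y0,y1) for z in(z0,z1)]
def cyl(r,z0,z1): return [(r*np.cos(a),r*np.sin(a),z) for a in np.arange(0,2*np.pi,.2) for z in(z0,z1)]
def place(pts,x,y,a):
    p=np.array(pts,float);c,s=np.cos(a),np.sin(a)
    return np.c_[x+c*p[:,0]-s*p[:,1],y+s*p[:,0]+c*p[:,1],p[:,2]]
def sil(c,parts,x,y,a,sc=4):
    im=np.zeros((400*sc,640*sc),np.uint8)
    for p in parts:hull(c,place(p,x,y,a),im,sc)
    return cv2.resize(im,(640,400),interpolation=cv2.INTER_AREA)/255.
def fit(views,masks,parts,x0,yaw=True,bd=1):
    def f(v):
        e=0
        pr=parts(v) if callable(parts) else parts
        for c,m in zip(views,masks):
            s=sil(c,pr,v[0],v[1],v[2]/50 if yaw else 0);e+=np.abs(s-m).sum()/m.sum()
        return e
    r=minimize(f,x0,method="Nelder-Mead",options=dict(initial_simplex=np.array([x0]+[np.array(x0)+8*np.eye(len(x0))[i] for i in range(len(x0))]),maxfev=120,xatol=.2,fatol=1e-4))
    return r
def comp(m,uv):
    n,l=cv2.connectedComponents(m.astype(np.uint8));ys,xs=np.where(m);k=np.argmin((xs-uv[0])**2+(ys-uv[1])**2)
    return (l==l[ys[k],xs[k]]).astype(float)
def green(c):
    h=cv2.cvtColor(c["img"],cv2.COLOR_RGB2HSV);return (h[:,:,0]>55)&(h[:,:,0]<90)&(h[:,:,1]>60)
def red(c):
    h=cv2.cvtColor(c["img"],cv2.COLOR_RGB2HSV);return ((h[:,:,0]<6)|(h[:,:,0]>174))&(h[:,:,1]>120)
E
cat > f1.py <<'E'
from fit import *
def rp(v):
    w=v[3];P=[box(-50,50,-40,40,0,8)]
    for x in(-35,35):
        P.append(box(x-4,x+4,-w,w,0,45))
        for s in(-1,1): P.append([(x+d,s*y,z) for d in(-4,4) for y,z in((11.5,45),(20,68),(w,68),(w,45))])
    return P
gm=[]
for c in(W,S,D):
    m=manip.masks_of("rest",c);g=green(c)
    print("mask",[(q["score"],q["pixels"].sum(),q["xy"]) for q in m[:2]],g.sum())
    gm.append(m[0]["pixels"].astype(float) if m else None)
for vs in([0],[1,2],[0,1,2]):
    r=fit([(W,S,D)[i] for i in vs],[gm[i] for i in vs],rp,[596,311,0.2*50,35]);print("rest",vs,r.x[:2],np.degrees(r.x[2]/50),r.x[3],r.fun)
    r=fit([(W,S,D)[i] for i in vs],[gm[i] for i in vs],rp,[596,311,-0.3*50,35]);print("rest",vs,r.x[:2],np.degrees(r.x[2]/50),r.x[3],r.fun)
pm=[];lm=[]
for c in(S,D):
    m=manip.masks_of("pot",c);print([(q["score"],q["pixels"].sum(),q["xy"]) for q in m[:2]]);pm.append(m[0]["pixels"].astype(float))
for vs in([0],[1],[0,1]):
    r=fit([(S,D)[i] for i in vs],[pm[i] for i in vs],[cyl(45,0,60)],[512,124],False);print("pot",vs,r.x,r.fun)
for c in(W,S,D):
    m=manip.masks_of("lid",c);print([(q["score"],q["pixels"].sum(),q["xy"]) for q in m[:2]]);lm.append(m[0]["pixels"].astype(float))
for vs in([0],[1],[2],[0,1,2]):
    r=fit([(W,S,D)[i] for i in vs],[lm[i] for i in vs],[cyl(36,0,10),cyl(50,10,16),cyl(12,16,50)],[688,90],False);print("lid",vs,r.x,r.fun)
print(manip.read_state()["clock"])
E
python3 f1.py
```

```text
mask [(0.94, np.int64(4651), [250.5, 152.7]), (0.6, np.int64(4087), [599.7, 158.1])] 7502
mask [(0.89, np.int64(759), [385.5, 197.6]), (0.23, np.int64(198), [318.2, 162.7])] 244
mask [(0.84, np.int64(1338), [241.8, 254.4])] 1064
rest [0] [599.7 309.6] -21.59113084454967 30.098364137227144 0.03733373805338089
rest [0] [599.4 309.5] -22.204657916908044 30.809485404151598 0.036824465326874674
rest [1, 2] [600.3 308.6] -21.397883185727974 30.679106799028986 0.18014737305735434
rest [1, 2] [600.3 308.5] -20.78676434408136 30.943413971613374 0.18370152269891926
rest [0, 1, 2] [599.6 308.9] -21.437844361651656 30.73168993145558 0.22329225975011024
rest [0, 1, 2] [599.7 309. ] -21.522237324357004 30.068375108011264 0.2285662400975149
[(0.58, np.int64(768), [320.3, 191.3])]
[(0.85, np.int64(1253), [320.4, 230.2])]
pot [0] [510.9 119.7] 0.06324550653594771
pot [1] [507.5 120.8] 0.06926748352972474
pot [0, 1] [508.5 121. ] 0.14276500695715905
[(0.78, np.int64(4757), [426.4, 131.2])]
[(0.67, np.int64(726), [330.7, 233.9]), (0.31, np.int64(797), [322.8, 188.6])]
[(0.84, np.int64(445), [279.6, 195.4])]
lid [0] [681.8  90.2] 0.02072240289851488
lid [1] [683.4  88.8] 0.042002916869227025
lid [2] [681.2  89. ] 0.8752236175369024
lid [0, 1, 2] [682.   89.9] 0.9621130865142686
9.6167
```

Run:
```python
import cv2
b=cv2.imread("pics/d4.png")
cv2.imwrite("pics/z3.png",cv2.resize(b[130:330,180:420],(720,600),interpolation=cv2.INTER_CUBIC))
```

```text
(no output)
```

View pics/z3.png

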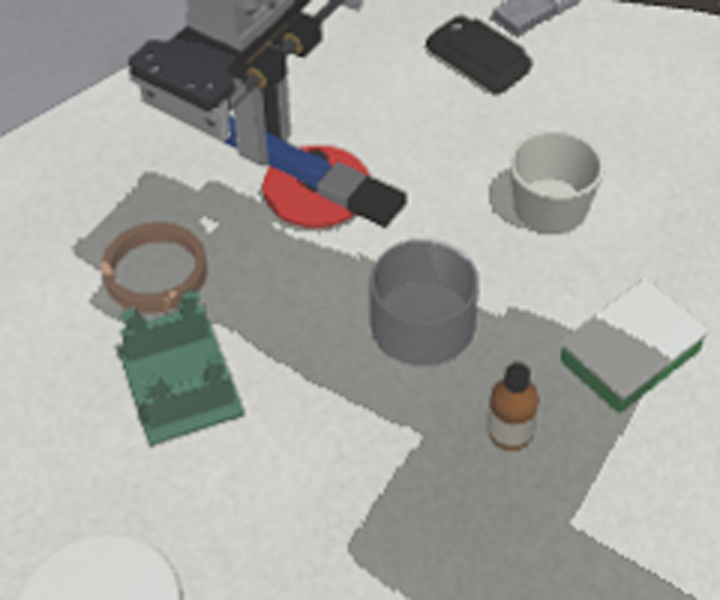

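View pics/s4.png

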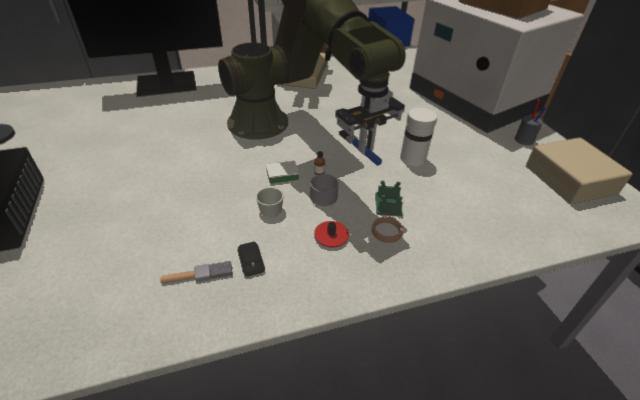

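Run:
```python
from h import *
np.set_printoptions(precision=1,suppress=True)
st=manip.read_state();Rm=R.from_euler("xyz",st["eef_rot"])
tip=st["eef_pos"]+Rm.apply([115,16,0]);mid=st["eef_pos"]+Rm.apply([-5,16,0]);print(st["eef_pos"],np.degrees(st["eef_rot"][2]),tip)
D=manip.camera("side");S=manip.camera("scene")
print(proj(D,tip),proj(S,tip),manip.tip_of("brush_tip",D)[:1],manip.tip_of("brush_tip",S)[:1])
print(delta([565.9,134.7,235],-166,50))
```

```text
[587.9 211.8 234.9] -166.03314368014196 [476.3 184.  218.9]
[312.6 200.1] [342.7 130.8] [{'xy': [313.0, 202.8], 'score': 0.76}] [{'xy': [340.9, 132.9], 'score': 0.6}]
(array([40. , -0. , 69.5]), array([-0., -0., 50.]))
```

The predicted tip agrees with both views to within 3 px. Next I'll tilt and move over the pot.

```bash
python3 -m jog '[2,0,3,0,0,2, 6,0,11,0,0,8, 11,0,20,0,0,14, 16,0,28,0,0,20, 21,0,36,0,0,26, 26,0,44,0,0,32, 31,0,53,0,0,38, 36,0,61,0,0,44, 39,0,68,0,0,49, 40,0,69.5,0,0,50]'
python3 -m jog '[0,0,0,0,0,0, 0,0,0,0,0,0, 0,0,0,0,0,0]'
cat > tipchk.py <<'E'
from h import *
import sys
np.set_printoptions(precision=1,suppress=True)
D=manip.camera("side");S=manip.camera("scene")
st=manip.read_state();Rm=R.from_euler("xyz",st["eef_rot"])
tip=st["eef_pos"]+Rm.apply([115,16,0]);print(st["eef_pos"],tip,st["wrist_force"],st["clock"])
a=manip.tip_of("brush_tip",D);b=manip.tip_of("brush_tip",S)
print(proj(D,tip),proj(S,tip),a[:1],b[:1])
if a and b:print(tri([ray(D,a[0]["xy"]),ray(S,b[0]["xy"])]))
for k,c in(("d",D),("s",S)):
    u,v=[int(q) for q in proj(c,tip)];u=min(max(u,80),560);v=min(max(v,50),340)
    im=c["img"][max(v-60,0):v+60,u-80:u+80,::-1];save({"img":cv2.resize(im,None,fx=4,fy=4,interpolation=cv2.INTER_CUBIC)[:,:,::-1]},sys.argv[1]+k)
print("tool for down 10:",Rm.inv().apply([0,0,-10]))
E
python3 tipchk.py t1
```

```text
clock: 10.65
eef_pos: [564.4, 133.1, 233.7]
eef_rot: [-1.569, 0.875, -2.899]
wrist_force: [0.9, 0.2, -1.0]
finger_gap: 15.8
clock: 10.9
eef_pos: [566.3, 135.0, 235.5]
eef_rot: [-1.571, 0.873, -2.898]
wrist_force: [-0.5, 0.4, 0.1]
finger_gap: 15.3
[566.3 135.1 235.3] [506.4 120.2 136.9] [-0.4  0.7 -1. ] 11.0
[323.3 202.5] [324.5 162.1] [{'xy': [324.1, 202.8], 'score': 0.59}] [{'xy': [324.2, 164.5], 'score': 0.51}]
(array([508.7, 117.2, 130.8]), [1.5803225014997306, 1.5803225014997073])
tool for down 10: [7.7 6.4 0. ]
```

View pics/t1d.png

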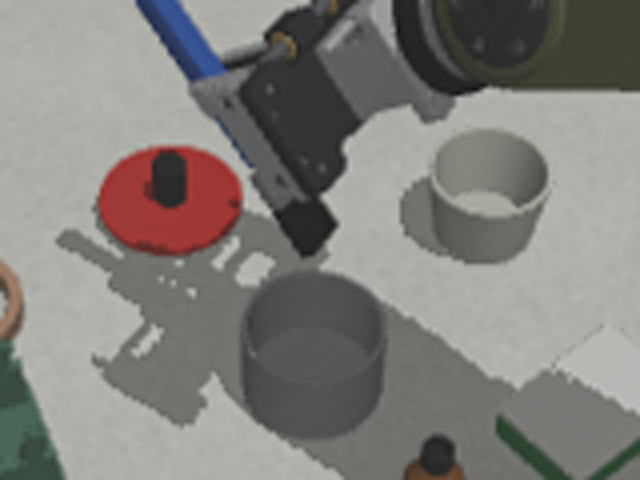

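View pics/t1s.png

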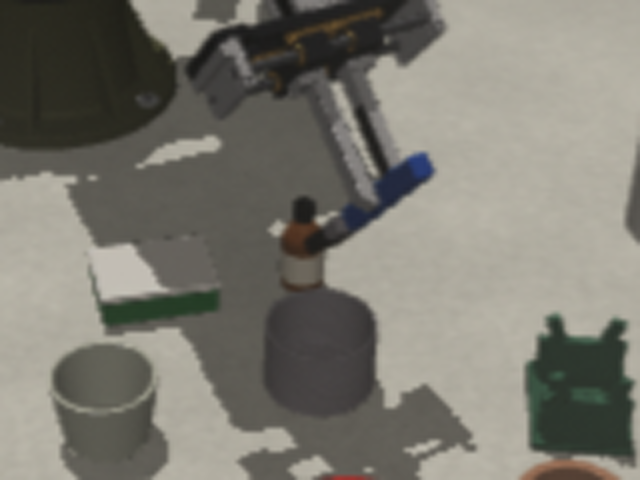

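The bristle tip is above the mouth of the pot in both views, at about (308,245) in the side zoom. Going down 92 mm.

```bash
python3 -m jog '[4,3.5,0,0,0,0, 13,11,0,0,0,0, 25,21,0,0,0,0, 36,30,0,0,0,0, 46,38.5,0,0,0,0, 54,45,0,0,0,0, 61,51,0,0,0,0, 66,55,0,0,0,0, 69.5,58,0,0,0,0, 70.5,59,0,0,0,0]'
python3 -m jog '[0,0,0,0,0,0, 0,0,0,0,0,0, 0,0,0,0,0,0]'
python3 tipchk.py t2
```

```text
clock: 11.93
eef_pos: [566.0, 135.8, 148.1]
eef_rot: [-1.575, 0.874, -2.898]
wrist_force: [0.4, -0.1, -1.1]
finger_gap: 15.3
clock: 12.18
eef_pos: [566.0, 135.9, 148.7]
eef_rot: [-1.575, 0.874, -2.898]
wrist_force: [0.8, -0.3, -0.7]
finger_gap: 15.9
[565.9 135.8 148.8] [506.2 121.   50.4] [-0.4 -0.6  0. ] 12.2833
[322.2 225.7] [323.8 184. ] [{'xy': [323.3, 227.2], 'score': 0.74}] [{'xy': [321.9, 186.2], 'score': 0.69}]
(array([505.6, 116. ,  41.3]), [0.9150417799021978, 0.9150417799023025])
tool for down 10: [7.7 6.4 0. ]
```

View pics/t2d.png

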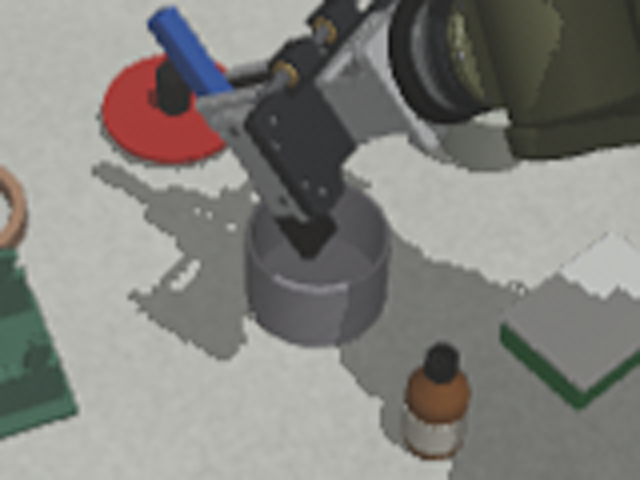

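View pics/t2s.png

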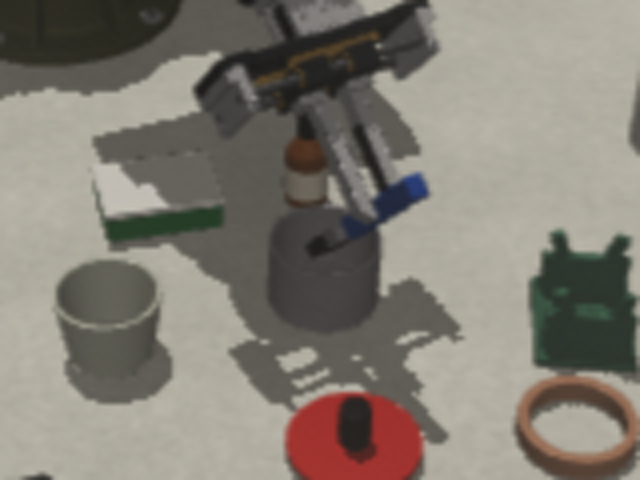

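```bash
python3 -c "
from h import *
print(manip.read_state()['joints'],np.degrees(manip.read_state()['eef_rot']),delta([565.9,135,142],-166,50))"; python3 -m jog '[2.5,2.5,0,0,0,0, 5,4.5,0,0,0,0, 5,4.5,0,0,0,0, 5,4.5,0,0,0,0]'; python3 -c "
from h import *
print(manip.read_state()['joints'])"
```

```text
[ 0.13503946  0.19771507  2.10294897  1.90045154  0.09233971 -0.40098237] [ -90.22736806   50.08206149 -166.02766685] (array([5.3, 4.2, 0.7]), array([ 0.21, -0.02, -0.08]))
clock: 12.72
eef_pos: [566.0, 135.7, 141.6]
eef_rot: [-1.575, 0.873, -2.898]
wrist_force: [0.1, -0.6, -0.1]
finger_gap: 15.4
[ 0.13511999  0.21300285  2.10622095  2.07070041  0.09946992 -0.5718353 ]
```

```bash
python3 -m jog '[0,0,0,0,0,0, 0,0,0,0,0,0, 0,0,0,0,0,0, 0,0,0,0,0,0, 0,0,0,0,0,0, 0,0,0,0,0,0]'
python3 -m jog '[-1,-0.8,0,0,0,0, -3,-2.5,0,0,0,0, -5,-4.2,0,0,0,0, -8,-6.7,0,0,0,0, -11,-9.2,0,0,0,0, -14,-11.7,0,0,0,0, -17,-14.2,0,0,0,0, -20,-16.7,0,0,0,0, -24,-20,0,0,0,0, -28,-23.4,0,0,0,0]'
python3 -c "
from h import *
print(manip.read_state()['joints'],manip.read_state()['wrist_force'])"
```

```text
clock: 13.22
eef_pos: [566.0, 135.7, 141.6]
eef_rot: [-1.575, 0.874, -2.898]
wrist_force: [-0.0, 0.1, -0.9]
finger_gap: 15.5
clock: 14.05
eef_pos: [566.0, 135.6, 178.2]
eef_rot: [-1.575, 0.873, -2.898]
wrist_force: [-0.3, 0.9, -0.2]
finger_gap: 15.7
[0.13492453 0.13798384 2.08304221 1.04667932 0.10090032 0.45630384] [-0.34038014  0.86620429 -0.20648144]
```

Run:
```python
from h import *
np.set_printoptions(precision=1,suppress=True)
S=manip.camera("scene");D=manip.camera("side")
from fit import cyl,fit
ms=[]
for c in(S,D):
    m=manip.masks_of("canister",c);print([(q["score"],q["pixels"].sum(),q["xy"]) for q in m[:2]]);ms.append(m[0]["pixels"].astype(float))
for i,c in enumerate((S,D)):
  r=fit([c],[ms[i]],[cyl(49,0,185)],[440,400],False);print(r.x,r.fun)
print(delta([592,285,250],-186,0), delta([592,285,250],-201.7,0))
```

```text
Traceback (most recent call last):
ValueError: only the last four pictures can be asked about
```

```bash
sed -i 's/^W=manip.camera.*$//' fit.py
python3 - <<'E'
from h import *
from fit import cyl,fit
S=manip.camera("scene");D=manip.camera("side")
ms=[]
for i,c in enumerate((S,D)):
    m=manip.masks_of("canister",c);print([(q["score"],q["pixels"].sum(),q["xy"]) for q in m[:2]])
    if m:
        r=fit([c],[m[0]["pixels"].astype(float)],[cyl(49,0,185)],[440,400],False);print(r.x,r.fun)
print(delta([575,200,260],-166,0))
E
```

```text
[(0.63, np.int64(1581), [417.2, 132.8]), (0.44, np.int64(654), [269.3, 202.5])]
[396.5 498.5] 0.058205900956207916
[(0.96, np.int64(4142), [217.3, 350.0])]
[394.  500.9] 0.072687249694663
(array([-78.6, -34. , -60.4]), array([  0.2,   0.1, -50. ]))
```

```bash
python3 -m jog '[-8,-6,0,0,0,0, -18,-14,-2,0,0,-4, -30,-20,-8,0,0,-10, -40,-24,-18,0,0,-17, -49,-27,-28,0,0,-24, -58,-29,-38,0,0,-31, -66,-31,-47,0,0,-38, -72,-33,-54,0,0,-44, -77,-34,-59,0,0,-49, -78.6,-34,-60.4,0,0,-50]'
python3 -m jog '[0,0,0,0,0,0, 0,0,0,0,0,0]'
python3 -c "
from h import *
s=manip.read_state();print(s['joints'],s['eef_pos'],np.degrees(s['eef_rot']));Rm=R.from_euler('z',-201.7,degrees=True)
print(delta(np.array([599.6,309.3,150])+Rm.apply([5,0,0]),-201.7))"
```

```text
clock: 15.33
eef_pos: [575.0, 201.2, 262.1]
eef_rot: [-1.576, 0.052, -2.892]
wrist_force: [-0.7, -0.7, 0.0]
finger_gap: 16.0
clock: 15.5
eef_pos: [575.6, 200.5, 258.9]
eef_rot: [-1.576, 0.056, -2.893]
wrist_force: [-0.1, 0.1, -0.2]
finger_gap: 15.7
[0.27347425 0.38198731 1.33975313 0.0039367  1.36355201 1.59484947] [575.62772622 200.47222253 258.86064896] [ -90.30094189    3.21936801 -165.75787643]
(array([ -39.8,  111.8, -101.9]), array([ 1.3 , 35.94, -3.02]))
```

```bash
python3 -m jog '[-3,4,-6,0.1,2,-0.2, -8,14,-18,0.3,6,-0.5, -13,28,-31,0.4,11,-1, -18,43,-44,0.6,16,-1.5, -22,58,-57,0.8,21,-2, -27,73,-70,1,26,-2.4, -32,88,-82,1.2,30,-2.8, -36,100,-92,1.3,33,-3, -39,108,-99,1.3,35,-3, -39.8,111.8,-101.9,1.3,36,-3]'
python3 -m jog '[0,0,0,0,0,0, 0,0,0,0,0,0, 0,0,0,0,0,0]'
python3 - <<'E'
from h import *
np.set_printoptions(precision=2,suppress=True)
s=manip.read_state();print(s['joints'],s['eef_pos'],np.degrees(s['eef_rot']))
W=manip.camera("wrist");save(W,"w5");S=manip.camera("scene");D=manip.camera("side");save(S,"s5");save(D,"d5")
Rm=R.from_euler("xyz",s["eef_rot"]);mid=s["eef_pos"]+Rm.apply([-5,16,0]);tip=s["eef_pos"]+Rm.apply([115,16,0]);end=s["eef_pos"]+Rm.apply([-65,7,0])
print(mid,proj(W,end))
for c in(S,D):print(proj(c,tip),proj(c,end),manip.tip_of("brush_tip",c)[:1])
E
```

```text
clock: 16.33
eef_pos: [593.8, 311.1, 150.0]
eef_rot: [-1.572, 0.001, 2.76]
wrist_force: [-0.2, -0.2, -0.5]
finger_gap: 15.8
clock: 16.58
eef_pos: [594.7, 310.1, 152.4]
eef_rot: [-1.572, 0.002, 2.762]
wrist_force: [-0.7, 0.3, -0.6]
finger_gap: 15.5
[ 0.43  0.63  1.22 -0.    1.29  2.38] [594.66 310.09 152.39] [-90.05   0.12 158.22]
[599.34 308.24 136.4 ] [319.81 137.02]
[392.04 147.43] [396.06 180.69] [{'xy': [388.4, 150.6], 'score': 0.56}]
[249.28 264.68] [226.84 201.15] [{'xy': [249.7, 270.4], 'score': 0.81}]
```

View pics/w5.png

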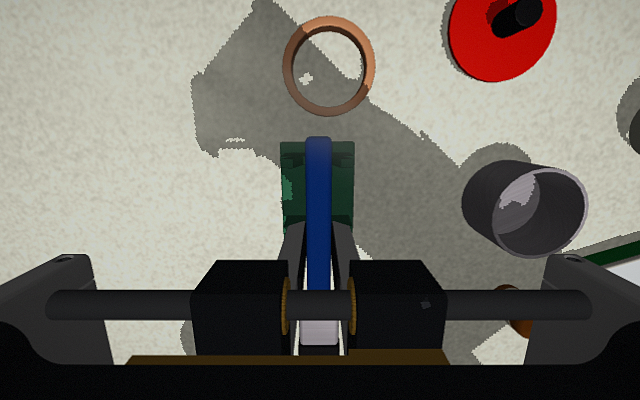

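View pics/d5.png

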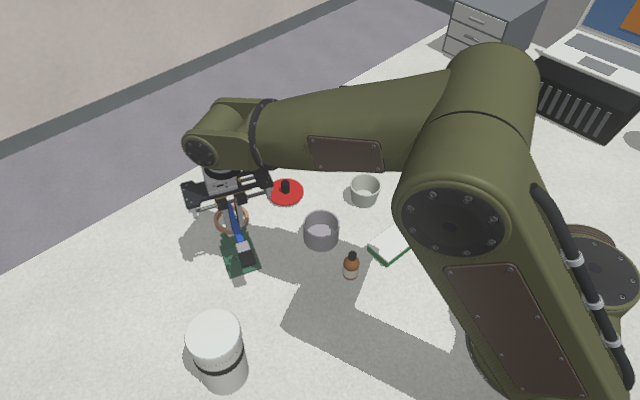

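```bash
python3 -m jog '[0,5,-0.5,0,0,0, 0,14,-1,0,0,0, 0,24,-1,0,0,0, 0,34,-1,0,0,0, 0,44,-1,0,0,0, 0,52,-1,0,0,0, 0,59,-1,0,0,0, 0,64,-1,0,0,0, 0,66,-1,0,0,0, 0,66,-1,0,0,0]'
python3 - <<'E'
from h import *
np.set_printoptions(precision=2,suppress=True)
s=manip.read_state();print(s['joints'],s['eef_pos'],np.degrees(s['eef_rot']),s["wrist_force"])
W=manip.camera("wrist");S=manip.camera("scene");D=manip.camera("side")
o=np.hstack([cv2.resize(S["img"][150:250,330:430],(400,400),interpolation=2),cv2.resize(D["img"][190:290,190:290],(400,400),interpolation=2)]);save({"img":o},"r1");save(W,"w6")
E
```

```text
clock: 17.67
eef_pos: [594.8, 311.3, 85.0]
eef_rot: [-1.57, 0.0, 2.761]
wrist_force: [0.3, -0.4, -0.3]
finger_gap: 15.6
[ 0.43  0.7   1.27 -0.    1.17  2.38] [594.82 311.34  84.97] [-89.94   0.02 158.18] [ 0.32 -0.44 -0.32]
```

View pics/r1.png

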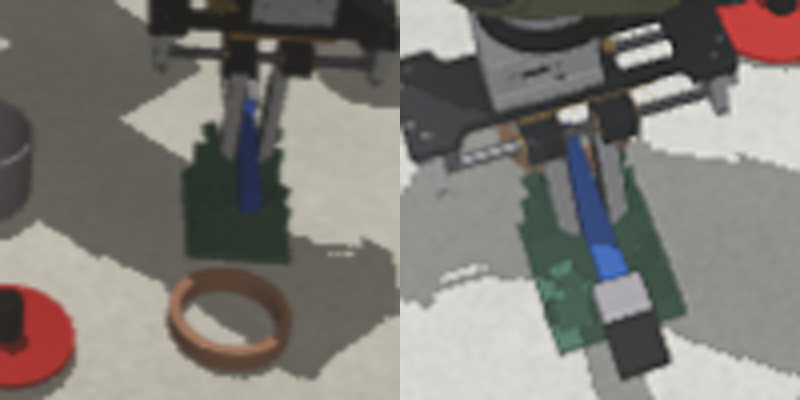

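View pics/w6.png

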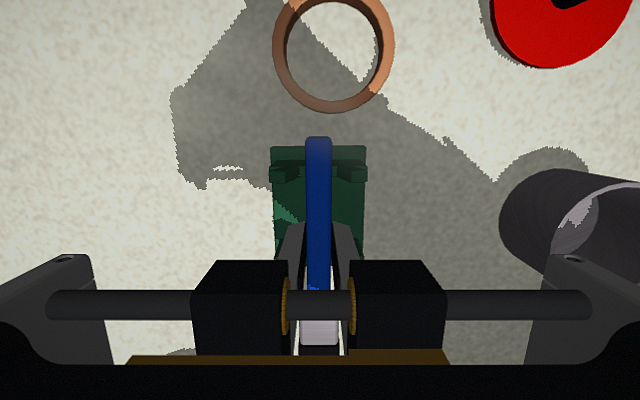

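The handle (columns 306–332) is centred in the notch (horns at about 293 and 345). Lowering slowly.

```bash
python3 -m jog '[0,2,0,0,0,0, 0,4.5,0,0,0,0, 0,7,0,0,0,0, 0,9,0,0,0,0, 0,10.5,0,0,0,0, 0,11.5,0,0,0,0, 0,12.5,0,0,0,0, 0,12.5,0,0,0,0, 0,12.5,0,0,0,0]'
```

```text
clock: 18.57
eef_pos: [594.9, 311.4, 72.9]
eef_rot: [-1.57, 0.001, 2.761]
wrist_force: [1.3, 0.7, -0.9]
finger_gap: 15.5
```

```bash
python3 -m jog '[0,0.7,0,0,0,0, 0,1.4,0,0,0,0, 0,2,0,0,0,0, 0,2,0,0,0,0]'
python3 -m jog '[0,0.7,0,0,0,0, 0,1.4,0,0,0,0, 0,1.4,0,0,0,0]'
```

```text
clock: 18.9
eef_pos: [594.9, 311.4, 70.8]
eef_rot: [-1.57, 0.001, 2.761]
wrist_force: [0.1, 0.3, -1.0]
finger_gap: 15.6
clock: 19.15
eef_pos: [595.0, 311.4, 70.0]
eef_rot: [-1.57, 0.001, 2.761]
wrist_force: [-2.7, -0.4, 4.3]
finger_gap: 15.3
```

Contact felt (+4 N). Releasing, then checking.

```bash
python3 -m jog '[0,0,0,0,0,0, 0,0,0,0,0,0, 0,0,0,0,0,0, 0,0,0,0,0,0, 0,0,0,0,0,0]' 40
python3 -m jog '[0,-2,0,0,0,0, 0,-7,0,0,0,0, 0,-15,0,0,0,0, 0,-28,0,0,0,0, 0,-50,0,0,0,0, 0,-80,0,0,0,0, 0,-110,0,0,0,0, 0,-130,0,0,0,0, 0,-140,0,0,0,0, 0,-140,0,0,0,0]'
python3 - <<'E'
from h import *
from fit import *
W=manip.camera("wrist");S=manip.camera("scene");D=manip.camera("side");save(W,"w7")
o=np.hstack([cv2.resize(S["img"][150:250,330:430],(400,400),interpolation=2),cv2.resize(D["img"][190:290,190:290],(400,400),interpolation=2)]);save({"img":o},"r2")
for t in("brush_mid","brush_tip","rest_seat"):
    q=[];
    for c in(W,S,D):
        a=manip.tip_of(t,c)
        if a:q.append(ray(c,a[0]["xy"]))
    print(t,tri(q) if len(q)>1 else len(q))
i=W["img"].astype(int);m=(i[:,:,2]>i[:,:,0]+30)&(i[:,:,2]>i[:,:,1]+25);n,l,s,_=cv2.connectedComponentsWithStats(m.astype(np.uint8));k=1+np.argmax(s[1:,4]);ys,xs=np.where(l==k)
P=np.array([atz(W,(x,y),62)[:2] for x,y in zip(xs,ys)],np.float32);print(s[k],cv2.minAreaRect(P))
E
```

```text
clock: 19.57
eef_pos: [594.9, 311.4, 69.4]
eef_rot: [-1.57, 0.001, 2.761]
wrist_force: [-0.1, -0.2, 0.5]
finger_gap: 39.8
clock: 20.4
eef_pos: [595.5, 311.8, 212.9]
eef_rot: [-1.574, 0.004, 2.761]
wrist_force: [0.2, 0.1, -0.3]
finger_gap: 39.8
brush_mid (array([602.2, 310.4,  54.6]), [4.24535642210335, 3.7745578063698346, 2.8640748186340534])
brush_tip (array([478.9, 358.3,  43.9]), [2.389457621407484, 1.8592071038213025, 2.138466636275868])
rest_seat (array([599.7, 313.2,  52.7]), [2.1051592930544882, 8.802605736585962, 10.817315841542081])
[ 313  133   14  103 1398] ((600.0327758789062, 309.94537353515625), (15.203089714050293, 116.58326721191406), 68.15963745117188)
```

View pics/w7.png

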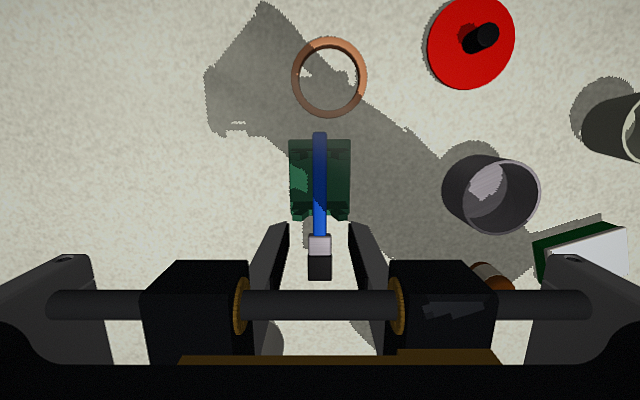

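View pics/r2.png

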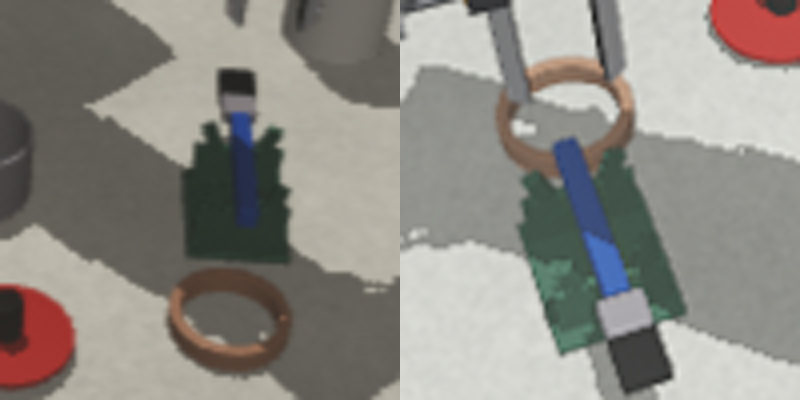

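The brush is seated: its mid is at (600,310,55) against the rest at (599.7,309.2). Next I'll refine the lid and pot, and see whether the pot moved.

```bash
cat > f2.py <<'E'
from fit import *
W=manip.camera("wrist");S=manip.camera("scene");D=manip.camera("side")
sh={"pot":([cyl(45,0,60)],[509,120]),"lid":([cyl(36,0,10),cyl(50,10,16),cyl(12,16,50)],[682,90])}
for t,(p,x0) in sh.items():
  for n,c in(("W",W),("S",S),("D",D)):
    m=manip.masks_of(t,c)
    if not m: print(t,n,"none");continue
    q=min(m,key=lambda q:np.hypot(*(np.array(q["xy"])-proj(c,[x0[0],x0[1],20]))))
    r=fit([c],[q["pixels"].astype(float)],p,x0,False);print(t,n,q["score"],r.x,round(r.fun,3))
print(delta([682,90,200],-166),manip.read_state()["clock"])
E
python3 f2.py
```

```text
pot W 0.87 [508.7 122.4] 0.021
pot S 0.64 [512.3 120.1] 0.045
pot D 0.9 [508.4 120.7] 0.044
lid W 0.97 [682.3  90.6] 0.021
lid S 0.84 [684.1  87.3] 0.047
lid D 0.56 [680.1  89.3] 0.035
(array([-163.2,    9.7,  173.2]), array([ -0.1, -35.8,  -0. ])) 21.45
```

```bash
python3 -m jog '[-12,0,12,0,-3,0, -30,1,32,0,-7,0, -49,2,52,0,-11,0, -68,3,72,0,-15,0, -87,4,92,0,-19,0, -106,5,112,0,-23,0, -125,6,132,0,-27,0, -142,8,150,0,-31,0, -157,9,166,0,-35,0, -163.2,9.7,173.2,0,-36,0]' 60
python3 -m jog '[0,0,0,0,0,0, 0,0,0,0,0,0]'
python3 f2.py; python3 -c "
from h import *
s=manip.read_state();print(s['eef_pos'],np.degrees(s['eef_rot']),s['joints']);save(manip.camera('wrist'),'w8')
print(delta([682.2,90.2,100],-166))"
```

```text
clock: 22.28
eef_pos: [682.7, 87.2, 199.7]
eef_rot: [-1.57, -0.0, -2.892]
wrist_force: [0.3, 0.4, 0.1]
finger_gap: 59.8
clock: 22.45
eef_pos: [682.0, 90.0, 199.9]
eef_rot: [-1.57, -0.0, -2.896]
wrist_force: [-0.6, 0.9, 0.4]
finger_gap: 60.1
pot W 0.82 [508.8 119. ] 1.524
pot S 0.75 [514.8 119.3] 0.31
pot D 0.95 [508.6 121.8] 0.06
lid W none
lid S 0.56 [682.9  87.9] 0.057
lid D 0.86 [681.7  89.4] 0.035
(array([0. , 0.1, 0.4]), array([-0.1,  0.2, -0. ])) 22.9
[681.91405909  90.39530247 200.05559421] [-8.99448888e+01  1.10042154e-02 -1.65795064e+02] [ 7.88921137e-02  6.36338343e-01  1.09908175e+00 -9.28460314e-04
  1.40582149e+00  1.40191796e+00]
(array([-2.000e-01,  1.001e+02,  1.000e-01]), array([-0.05,  0.2 , -0.01]))
```

View pics/w8.png

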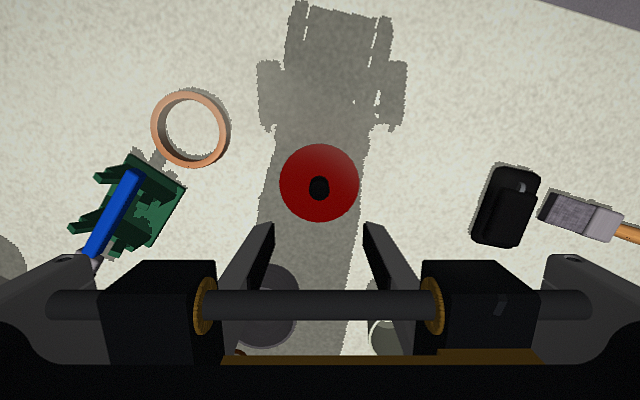

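The lid's knob (319,187) is centred between the fingers. Descending to grasp it.

```bash
python3 -m jog '[0,8,0,0,0,0, 0,28,0,0,0,0, 0,52,0,0,0,0, 0,78,0,0,0,0, 0,102,0,0,0,0, 0,122,0,0,0,0, 0,138,0,0,0,0, 0,148,0,0,0,0, 0,154,0,0,0,0, 0,157,0,0,0,0]'
python3 -m jog '[0,0,0,0,0,0, 0,0,0,0,0,0, 0,0,0,0,0,0]'
python3 -c "
from h import *
save(manip.camera('wrist'),'w9')"
```

```text
clock: 23.78
eef_pos: [681.9, 89.9, 42.3]
eef_rot: [-1.57, -0.0, -2.894]
wrist_force: [0.7, -0.7, 0.4]
finger_gap: 59.9
clock: 24.03
eef_pos: [682.5, 90.0, 44.1]
eef_rot: [-1.57, 0.002, -2.894]
wrist_force: [0.7, -0.2, -0.0]
finger_gap: 60.3
```

View pics/w9.png

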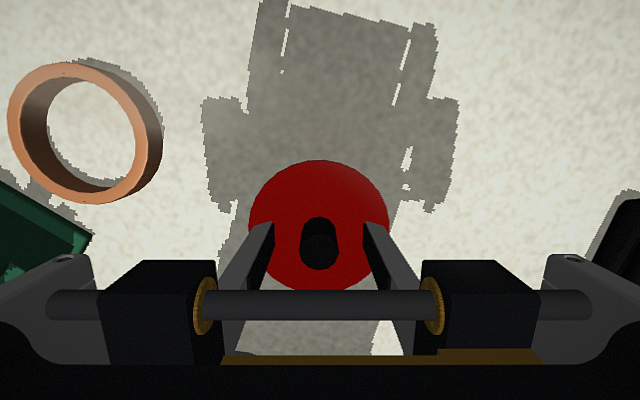

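```bash
python3 -m jog '[0,0,0,0,0,0, 0,0,0,0,0,0, 0,0,0,0,0,0, 0,0,0,0,0,0, 0,0,0,0,0,0, 0,0,0,0,0,0]' 12 30
python3 -m jog '[0,-3,0,0,0,0, 0,-10,0,0,0,0, 0,-22,0,0,0,0, 0,-40,0,0,0,0, 0,-62,0,0,0,0, 0,-82,0,0,0,0, 0,-98,0,0,0,0, 0,-108,0,0,0,0, 0,-112,0,0,0,0, 0,-112,0,0,0,0]'
python3 -c "
from h import *
s=manip.read_state();print(s['eef_pos'],np.degrees(s['eef_rot']),s['joints'])
c=manip.camera('wrist');save(c,'w10');D=manip.camera('side');save(D,'d10')
print(delta([509,121.2,155],-166))"
```

```text
clock: 24.58
eef_pos: [682.1, 89.9, 43.0]
eef_rot: [-1.57, 0.0, -2.894]
wrist_force: [0.6, -0.3, 0.3]
finger_gap: 23.3
clock: 25.42
eef_pos: [682.3, 90.0, 156.1]
eef_rot: [-1.57, 0.002, -2.894]
wrist_force: [0.6, -0.3, -1.2]
finger_gap: 23.2
[682.26163757  90.04166244 156.13341619] [-8.99336982e+01  9.60216221e-02 -1.65812691e+02] [ 7.83184298e-02  6.68507368e-01  1.14988198e+00 -8.85681616e-04
  1.32135650e+00  1.40171833e+00]
(array([159.8,  -0.8, -72.6]), array([-0.04,  0.18,  0.06]))
```

View pics/w10.png

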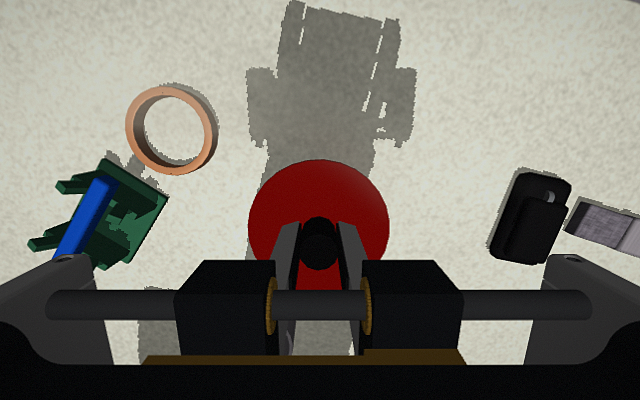

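```bash
python3 -m jog '[5,0,-2,0,0,0, 18,0,-8,0,0,0, 38,0,-17,0,0,0, 60,0,-27,0,0,0, 83,0,-38,0,0,0, 106,0,-48,0,0,0, 128,0,-58,0,0,0, 146,0,-66,0,0,0, 157,0,-71,0,0,0, 160,-0.8,-72.6,0,0.2,0]'
python3 -m jog '[0,0,0,0,0,0, 0,0,0,0,0,0]'
cat > f3.py <<'E'
from fit import *
import sys
S=manip.camera("scene");D=manip.camera("side");W=manip.camera("wrist")
s=manip.read_state();z=s["eef_pos"][2]-43;print(s["eef_pos"],s["wrist_force"],s["clock"],"lid z",z)
for n,c in(("S",S),("D",D),("W",W)):
  for t,p,x0 in(("pot",[cyl(45,0,60)],[509,121]),("lid",[cyl(36,z,z+10),cyl(50,z+10,z+16)],[509,121])):
    if n=="W" and t=="pot":continue
    i=c["img"].astype(int)
    if t=="lid":
        m=red(c)
    else:
        q=manip.masks_of(t,c)
        if not q:print("none");continue
        m=q[0]["pixels"]
    if m.sum()<50: continue
    r=fit([c],[m.astype(float)],p,x0,False);print(t,n,m.sum(),r.x,round(r.fun,3))
o=[]
for c in(S,D):
    u,v=[int(q) for q in proj(c,[509,121,70])]
    o.append(cv2.resize(c["img"][v-50:v+50,u-50:u+50],(400,400),interpolation=2))
save({"img":np.hstack(o)},sys.argv[1])
E
python3 f3.py l1
```

```text
clock: 26.35
eef_pos: [507.1, 121.5, 155.1]
eef_rot: [-1.57, -0.001, -2.897]
wrist_force: [0.8, -0.1, -0.4]
finger_gap: 23.5
clock: 26.52
eef_pos: [509.5, 121.1, 155.6]
eef_rot: [-1.57, 0.0, -2.898]
wrist_force: [0.9, 0.3, -0.5]
finger_gap: 23.5
[509.6 121.  155.4] [ 0.4 -0.8 -1. ] 26.6667 lid z 112.41226316238243
pot S 753 [512.3 120.2] 0.086
lid S 430 [510.1 120.6] 0.596
pot D 1015 [508. 121.] 0.317
lid D 702 [509. 121.] 0.633
lid W 9903 [509.5 121.7] 0.552
```

View pics/l1.png

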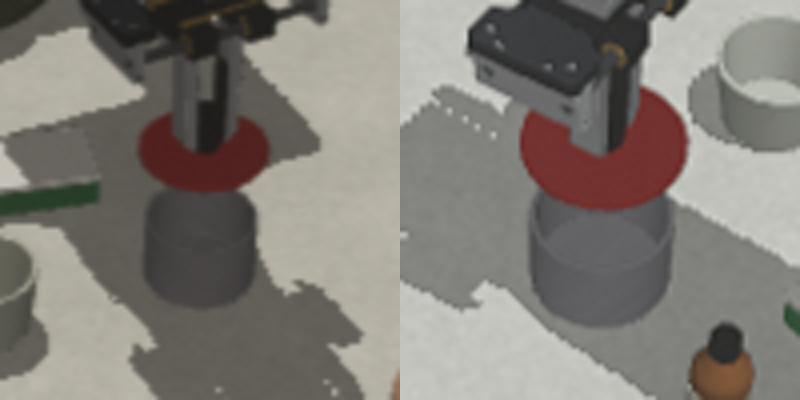

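The lid is centred above the pot in both views. Lowering it in stages.

```bash
python3 -m jog '[0,4,0,0,0,0, 0,12,0,0,0,0, 0,22,0,0,0,0, 0,31,0,0,0,0, 0,38,0,0,0,0, 0,43,0,0,0,0, 0,46,0,0,0,0, 0,48,0,0,0,0, 0,48,0,0,0,0]'
python3 f3.py l2
```

```text
clock: 27.52
eef_pos: [509.1, 121.1, 107.5]
eef_rot: [-1.57, -0.0, -2.897]
wrist_force: [0.3, -0.5, -1.1]
finger_gap: 23.5
[509.3 121.2 108.1] [ 0.1  0.1 -1.1] 27.6667 lid z 65.0516827029056
pot S 432 [511.2 120.5] 0.883
lid S 418 [511.1 119.8] 0.616
pot D 535 [508.2 121.3] 1.496
lid D 645 [508.8 121.5] 0.701
lid W 9904 [509.1 121.8] 0.547
```

View pics/l2.png

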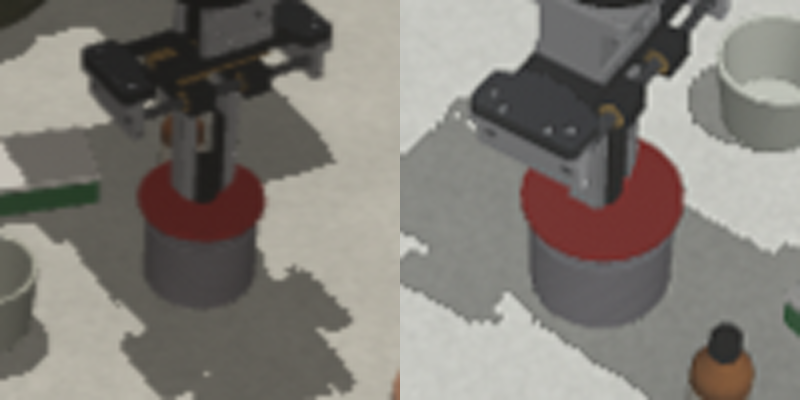

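```bash
python3 -m jog '[0,2,0,0,0,0, 0,4,0,0,0,0, 0,6,0,0,0,0, 0,7,0,0,0,0, 0,7,0,0,0,0]'
python3 -m jog '[0,1.5,0,0,0,0, 0,3,0,0,0,0, 0,4.5,0,0,0,0, 0,5.5,0,0,0,0, 0,5.5,0,0,0,0]'
```

```text
clock: 28.18
eef_pos: [509.0, 121.1, 100.4]
eef_rot: [-1.57, -0.0, -2.898]
wrist_force: [0.1, -0.7, -0.9]
finger_gap: 23.3
clock: 28.6
eef_pos: [509.0, 121.1, 95.0]
eef_rot: [-1.57, -0.0, -2.898]
wrist_force: [0.1, 0.1, -0.6]
finger_gap: 23.4
```

```bash
python3 -m jog '[0,0.5,0,0,0,0, 0,1,0,0,0,0, 0,1.5,0,0,0,0, 0,1.5,0,0,0,0]'
python3 -m jog '[0,0.5,0,0,0,0, 0,1,0,0,0,0, 0,1,0,0,0,0]'
```

```text
clock: 28.93
eef_pos: [509.1, 121.1, 93.6]
eef_rot: [-1.57, 0.0, -2.897]
wrist_force: [-0.1, 0.5, -1.7]
finger_gap: 23.3
clock: 29.18
eef_pos: [509.2, 121.2, 92.9]
eef_rot: [-1.57, 0.0, -2.897]
wrist_force: [-1.0, -0.3, 2.5]
finger_gap: 23.7
```

Contact came at TCP z = 92.9, which matches the expected seated height of 93. Releasing.

```bash
python3 -m jog '[0,0,0,0,0,0, 0,0,0,0,0,0, 0,0,0,0,0,0, 0,0,0,0,0,0, 0,0,0,0,0,0]' 50
python3 -m jog '[0,-3,0,0,0,0, 0,-10,0,0,0,0, 0,-22,0,0,0,0, 0,-40,0,0,0,0, -10,-62,0,0,0,0, -25,-85,0,0,0,0, -40,-105,0,0,0,0, -50,-118,0,0,0,0, -55,-125,0,0,0,0, -55,-125,0,0,0,0]'
python3 - <<'E'
from fit import *
W=manip.camera("wrist");S=manip.camera("scene");D=manip.camera("side");save(W,"w12")
o=[]
for c in(S,D):
    u,v=[int(q) for q in proj(c,[555,215,50])]
    o.append(cv2.resize(c["img"][max(v-65,0):v+65,u-65:u+65],(400,400),interpolation=2))
save({"img":np.hstack(o)},"fin")
for n,c in(("W",W),("S",S),("D",D)):
    m=red(c);r=fit([c],[m.astype(float)],[cyl(50,60,66)],[509,121],False);print("lid",n,m.sum(),r.x,round(r.fun,3))
for t in("brush_mid","brush_tip","lid"):
    q=[]
    for c in(W,S,D):
        a=manip.tip_of(t,c)
        if a:q.append(ray(c,a[0]["xy"]))
    print(t,tri(q) if len(q)>1 else len(q))
E
```

```text
clock: 29.6
eef_pos: [509.1, 121.1, 92.7]
eef_rot: [-1.57, 0.0, -2.897]
wrist_force: [1.1, -0.6, 1.0]
finger_gap: 49.1
clock: 30.43
eef_pos: [563.3, 134.7, 219.2]
eef_rot: [-1.57, 0.002, -2.897]
wrist_force: [0.3, -1.1, 0.7]
finger_gap: 50.2
lid W 4617 [508.7 121.8] 0.195
lid S 486 [511.4 120.5] 0.385
lid D 848 [509.1 121.8] 0.275
brush_mid (array([597.8, 313.4,  48.4]), [1.8692783712934566, 3.222914247938898, 1.6532739085797674])
brush_tip (array([524. , 212.3, 188.8]), [61.51788088148144, 108.91120689149244, 160.53017455635526])
lid (array([577.4,  79.5, 169.6]), [58.755538314651275, 53.867872107930275, 70.99135247711077])
```

View pics/w12.png

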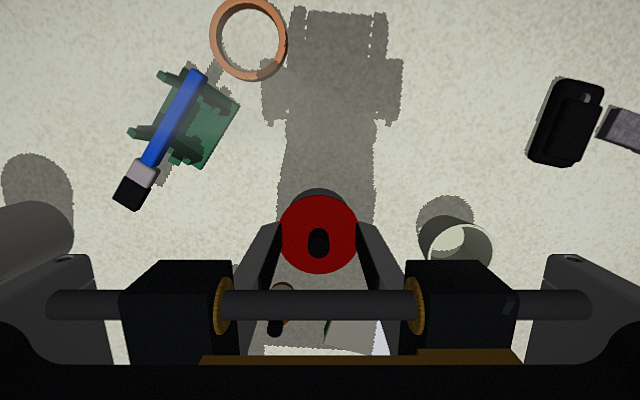

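View pics/fin.png

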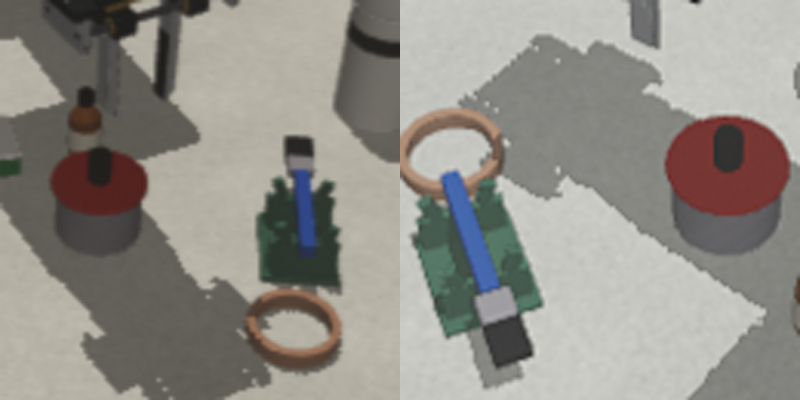

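The lid sits flat and centred on the pot, at about (98,182) and (727,165) in the final zoom. The brush lies in both notches, and the gripper is clear.

```bash
python3 -c "
from cell import manip
print(manip.sign_off())"
```

```text
the job is handed in; nothing more can be done
None
```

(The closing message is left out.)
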